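Slide out the test plate, stack it on the vibration head and start the tester

ROBOT

A 7-joint arm with a two-finger parallel gripper is mounted at the origin on the work surface. World frame = base frame: x ahead of the robot, y to its left, z up, the work surface at z = 0. Lengths are in mm, angles in rad, forces in N, time in s.
With the tool pointing down it reaches from about 400 to 850 mm from the base axis. Payload 4.5 kg.
Tool frame: the origin (TCP) lies midway between the tips of the shut fingers; the grasp point (between the pads) lies 19 mm behind it (ctrl.hold_point_z is the distance from the TCP to the grasp point, in mm); z points along the fingers, y is the line along which they close (so a half turn about z gives the same grasp; the last joint's range is limited). The gripper opens to 85 mm and grips with 20 to 120 N. Pads are 22 mm wide; open, the fingers measure 114 mm over their backs; the gripper's body (76 mm by 85 mm) begins 54 mm behind the grasp point. The pads swing forward as they close: fully open they stand 13 mm farther back than shut.
Start: joints at [-1.181, 0.689, -0.195, 1.565, 0.157, 0.902, -0.215], TCP at [217.695, 585.887, 231.317] pointing down, gripper open.
Joint ranges: [-3.01, 3.01], [-0.46, 2.08], [-1.47, 1.51], [0.13, 2.56], [-1, 4.14], [0.04, 2.09], [-2.66, 2.66]. Speed limits (rad/s): [2.57, 2.57, 3.14, 3.14, 3.14, 3.14, 3.14].

INTERFACE

Orientations are given as a unit quaternion [w, x, y, z].
In Python, from station import ctrl gives the robot as it stands. The module is installed in compiled form; this text tells all that it offers.
- The arm moves only by the tool drive_tool, never from a script. Its argument "increments" is one flat list of numbers, 6 for each row, row after row: the shift along the tool's x, y, z normalised to -1 to 1, where 1 is 40 cm, then the turn, a rotation vector about the tool's x, y, z normalised to -1 to 1, where 1 is 90 degrees. In form: [tx, ty, tz, rx, ry, rz, tx, ty, tz, rx, ry, rz, ...]. A call has 1 to 8 rows; each row is the pose to reach, as a shift and turn from the pose commanded when the call began, along the tool's axes at that moment; what a row does not reach only later rows make up. A row lasts 1/12 s, in which the tool goes at most 41.7 mm and 7.16 degrees, less where a joint would pass 70% of its speed; a pose out of reach is approached as far as the arm can. A call with a number of a shift or a turn outside -1 to 1 is refused whole. A call with a gripper value outside its range is refused whole. "jaw" is the opening, from 0 (shut) to 1 (fully open), set as the call begins (left out, the last holds). The fingers move at their own pace and stop on an object; "squeeze" is the grip in N (left out, the last holds). Time passes only in rows, so rows that repeat a pose let the fingers close. It gives the time, the measured TCP pose, the force, the opening and the grip force at its end, in the units of the state.
- ctrl.get_obs(): the state, without advancing time (a new reading comes with each control period).
- ctrl.camera(name): name is "side" or "top" or "wrist"; returns a dict with "color" (480x640x3 uint8, red, green, blue), "depth" (480x640 float32, mm along the optical axis (not along the pixel's ray), 0 where there is no reading), "fx", "fy", "cx", "cy" (pixels), "k1" (the pictures are not rectified: a ray, as slopes to the right and down, at radius r is drawn at 1 + k1 r^2 times it, then the intrinsics apply), "R" (3x3) and "t" (3): a world point X has camera coordinates R X + t. Camera axes: x right, y down, z forward; pixel columns grow to the right and rows downward; lengths in mm; the calibration is good to about 2 mm. A picture is of the moment at which its call begins.
- ctrl.job_done(): hands the job in; it is judged then, once.
Trained networks look in a picture, given as the dict that the camera call returned (one of the last four; its "shot" number tells which), for a name from the list of things; names that differ only in an ending like _2 or _b are one class to them, and where a whole thing is asked for, a point or a joint stands for the part that bears it (a point fixed in the world has none). Each returns a list of dicts, best first, with "p" (0 to 1); they miss things now and then, are a little off and sometimes report something else, mostly with a low value. They report only what shows in the picture. A call takes as long as a camera call. They do not tell look-alikes from the thing itself.
- ctrl.find_in(picture, thing): "position" ([x, y, z] in mm, in world coordinates, good to about 4 mm: the middle of the surface that is visible of it).
- ctrl.silhouettes(picture, thing): "region" (480x640 bool, what is visible of it).
The state is a dict: "time_s": time; "joints": joint angles; "joint_vel": joint speeds; "joint_efforts": joint torques, N m; "position": TCP position; "orientation": TCP orientation; "wrist_force": force on the tool from outside, world axes, zero at the start; "wrist_torque": the same for the moment, N m; "finger_gap": opening from 0.0 (shut) to 1.0 (fully open); "grip_force": force on a finger pad.
Only numpy, scipy, OpenCV 4.12 (cv2) and the standard library are available. Lean on these libraries where they do the work, as an engineer would, in place of code of your own. Each camera call takes 0.05 s, during which the arm holds its last target. There are 200 camera calls.

TASK

The wide thin plate in the plate rest is fenced in, so slide it forward along the rest until it sticks well out over the open front edge while still lying flat, then grip the overhanging end and set it down (do not drop it) flat on the narrower plate on the vibration tester's head, centred on it and with the long sides of both plates parallel. Keep the narrower plate in place on the head; once the stack is let go, switch the tester on by pressing down the raised end of its rocker switch. Do not disturb the glass vial, the drop anvil or the two caps.

Things in the scene. Friction and masses are not known exactly. Their poses are not given: they have to be found in the camera images.
- plate: The wide plate to be stacked: plain aluminium, 120 (its x) x 50 (its y) x 5 mm thick, about 0.08 kg, loose. Origin at the centre of its underside. At the start it lies flat in the plate rest, long side along the rest, its front end 10 to 35 mm behind the rest's open front edge.
- rest: Plate rest, fixed grey block; origin on the worktop, x along its channel, -x to the open front edge (roughly to the robot). Its flat top, 50 mm up, is a channel 56 mm wide (y) between side fences 8 mm thick that rise 10 mm more, so fingers cannot get at the plate's sides there. A rear stop of the same height has its inner face at x = +107 mm. Block and fences end at x = -95 mm.
- rest_edge (a point): Middle of the rest's open front edge, at the height of the channel's flat top (50 mm); axes as the rest's. In front of the edge there is free space down to the worktop.
- tester: Compact vibration tester, fixed, light grey housing 180 (x) x 240 (y) mm, its top 85 mm above the worktop. Origin on the worktop under the housing's centre; +x roughly away from the robot. The drive head and the rocker switch stand on its top.
- head_top (a point): Centre of the flat top of the tester's drive head, 120 mm above the worktop; the head's top block is 60 (tester x) x 34 (tester y) x 10 mm on a 24 mm thick stem, so there is free space of 30 mm below the block.
- base_plate: The narrower plate: plain aluminium, 100 (its x) x 36 (its y) x 5 mm thick, loose, 0.05 kg, lying flat on the drive head, nearly centred and nearly along the tester's x, its ends overhanging the head. Origin at the centre of its underside. The wide plate goes on top of it and so overhangs it by 7 mm each long side and 10 mm each end.
- rocker (a joint): Angle of the black rocker switch (rad): 0 to 0.05 off, 0.4 fully on; stays where left (friction, 2 to 3 N at its end). A slab 40 (tester x) x 24 (y) x 8 mm, pivoting at its middle about the tester's y, at tester x = -10, y = -75 mm, 100 mm above the worktop. Off, its far end (+x) is tilted up 0.2 rad; pressed, that end sinks about 8 mm.
- rocker_raised_end (a point): Point on the top face of the rocker near its raised (+x) end, 17 mm from the pivot, where to press down; it moves with the rocker.
- vial: Bystander: small clear glass vial, 22 mm diameter, 66 mm tall, standing on the worktop. Origin at the centre of its underside.
- anvil: Bystander: chrome drop anvil, a spool 60 mm in diameter and 46 mm tall. Origin at the centre of its underside.
- cap_a: Bystander: blue tethered bottle cap, 31 mm diameter, 16 mm tall, with its tether ring lying beside it. Origin at the centre of the cap's underside.
- cap_b: Bystander: second blue tethered cap, same as the first.
Mind the look-alikes: they are no part of the job. What is shaped like the plate but pink, red or turquoise is not meant.

How it is judged (in metres and radians):
On the way, in this order (a step that is already met when the one before it is completed fails the run):
1. the wide plate lies flat on the rest and sticks out at least 25 mm over its open front edge (x of plate in the frame of rest_edge between -0.01 and 0.035 m and z of plate in the frame of rest_edge between -0.003 and 0.003 m and angle between plate's own z axis and vertical below 0.06 rad), for 0.2 s.
2. the wide plate lies flat on the narrower one, centred within 8 mm and parallel within 0.12 rad, let go, with the rocker still off (horizontal distance between plate and base_plate below 0.008 m and angle between the x axis of plate and the x axis of base_plate, either way round below 0.12 rad and z of plate in the frame of base_plate between 0.003 and 0.007 m and angle between plate's own z axis and vertical below 0.06 rad and contact force between the fingers and plate below 0.1 N and value of joint rocker below 0.15 rad), for 0.2 s.
At the end, for the whole second after the job is handed in: The wide plate lies flat (within 0.06 rad) and still on the narrower plate, their centres within 8 mm and long sides parallel within 0.12 rad; the narrower plate still lies on the drive head, within 12 mm of its centre and 0.25 rad of the tester's x; the rocker is on (above 0.3 rad) (horizontal distance between plate and base_plate below 0.008 m and angle between the x axis of plate and the x axis of base_plate, either way round below 0.12 rad and z of plate in the frame of base_plate between 0.003 and 0.007 m and angle between plate's own z axis and vertical below 0.06 rad and horizontal distance between base_plate and head_top below 0.012 m and angle between the x axis of base_plate and the x axis of tester, either way round below 0.25 rad and z of base_plate in the frame of head_top between -0.003 and 0.003 m and linear speed of plate below 0.02 m/s and value of joint rocker above 0.3 rad); the robot touches nothing.
It fails at once if the wide plate is dropped onto the stack (falls free faster than 0.35 m/s above it, about 6 mm of fall) (horizontal distance between plate and base_plate below 0.06 m and contact force between the fingers and plate below 0.1 N and linear speed of plate above 0.35 m/s).
It fails at once if the rocker is switched on before the plate is on the stack (value of joint rocker above 0.3 rad and horizontal distance between plate and base_plate above 0.02 m).
It fails at once if the vial is moved more than 20 mm or tipped (distance of vial from where it was at the start of the episode above 0.02 m or angle between vial's own z axis and vertical above 0.4 rad).
It fails at once if the anvil or a cap is moved more than 20 mm (distance of any of anvil, cap_a, cap_b from where it was at the start of the episode above 0.02 m).
It also fails if it takes over 72 s, if anything falls off the work surface, if the arm or the gripper's body presses on something with over 40 N, if the wrist force passes 120 N, or if a joint passes its speed limit or range.

## Working session

There is one attempt and no reset: what is moved stays moved. The work goes in short steps, Python scripts to look and compute and a tool call to move; the robot and the scene stay as the last step left them, time stands still between calls to the robot, and variables do not carry over. Pictures are saved under pics/ and viewed, at most 10 in all, crops included, and the job is handed in when it is done.

Besides the shell and the picture viewer there is one more tool, called after "Request:" as name(argument=value, ...), one argument or row to a line, values as JSON. drive_tool: Moves the arm, as the interface text tells. Its arguments: {"type":"object","properties":{"increments":{"type":"array"},"jaw":{"type":"number"},"squeeze":{"type":"number"}},"required":["increments"]}

```bash
mkdir -p pics
cat > h.py <<'E'
import numpy as np, cv2
from scipy.spatial.transform import Rotation as Rn
from station import ctrl
def pts(p):
    K=np.array([[p["fx"],0,p["cx"]],[0,p["fy"],p["cy"]],[0,0,1.]])
    v,u=np.mgrid[0:480,0:640]
    s=cv2.undistortPoints(np.stack([u,v],-1).reshape(-1,1,2).astype(float),K,np.array([p["k1"],0,0,0,0.])).reshape(480,640,2)
    d=p["depth"]; c=np.dstack([s*d[...,None],d])
    X=(c-np.array(p["t"]))@np.array(p["R"]); X[d<=0]=np.nan
    return X
def save(p,n): cv2.imwrite(f"pics/{n}.png",p["color"][...,::-1])
def rect(X,m):
    """min-area rectangle of masked points: centre, sizes, long-axis yaw, median z"""
    q=X[m]; q=q[~np.isnan(q[:,0])]; z=np.median(q[:,2]); q=q[abs(q[:,2]-z)<5]
    (c,s,a)=cv2.minAreaRect(q[:,:2].astype(np.float32))
    if s[0]<s[1]: s=s[::-1]; a+=90
    return np.round(c,1),np.round(s,1),round(((a+90)%180)-90,1),round(z,1),len(q)
def tool():
    o=ctrl.get_obs(); q=o["orientation"]
    return np.array(o["position"]),Rn.from_quat([q[1],q[2],q[3],q[0]]).as_matrix()
def inc(target,R2=None):
    P,R=tool(); t=R.T@(np.array(target)-P)/400
    r=np.zeros(3) if R2 is None else Rn.from_matrix(R.T@R2).as_rotvec()/(np.pi/2)
    return np.round(np.r_[t,r],4)
E
cat > a.py <<'E'
from h import *
ims=[]
o=ctrl.get_obs(); print(o["position"],o["orientation"],o["finger_gap"])
for n in ["top","side"]:
    p=ctrl.camera(n); save(p,n+"0"); X=pts(p)
    for t in ["plate","rest","base_plate","tester","rocker","rocker_raised_end","vial","anvil","cap_a"]:
        try:
            for f in ctrl.find_in(p,t)[:3]: print(n,t,np.round(f["position"],0),round(f["p"],2))
            if t in("plate","base_plate","rest","tester","rocker"):
                for s in ctrl.silhouettes(p,t)[:3]: print("   sil",round(s["p"],2),rect(X,s["region"]), np.mean(np.argwhere(s["region"]),0).astype(int)[::-1])
        except Exception as e: print(t,e)
E
python3 a.py
```

```text
[217.52364101 585.20790555 230.46516765] [-1.05771974e-04  1.76913541e-01  9.84225933e-01 -9.49400273e-04] 0.9987340915305611
top plate [544. 222.  55.] 0.94
top plate [779. 291.   5.] 0.87
top plate [309. 224.   4.] 0.7
   sil 0.91 (array([308.8, 224.1]), array([120.4,  50.4]), 86.9, np.float64(6.0), 1454) [234 362]
   sil 0.9 (array([778.5, 293.6]), array([121.9,  50.7]), -27.4, np.float64(5.3), 1217) [203 142]
   sil 0.78 (array([534.9, 380.4]), array([118.3,  51.2]), -64.5, np.float64(5.7), 1278) [160 253]
top rest [555. 206.  51.] 0.85
top rest [ 537. -209.  100.] 0.74
   sil 0.94 (array([551.5, 215.2]), array([209.7,  65.2]), -11.2, np.float64(51.1), 1368) [239 243]
top base_plate [ 598. -103.  124.] 0.73
   sil 0.79 (array([ 596.3, -101. ]), array([99.9, 36.3]), -15.3, np.float64(125.4), 956) [398 212]
top tester [ 554. -150.   86.] 0.67
   sil 0.95 (array([ 565. , -139.4]), array([240.7, 180.5]), 74.2, np.float64(85.4), 9098) [413 236]
top rocker [ 534. -210.  100.] 0.54
top rocker [ 552. -149.   84.] 0.54
   sil 0.8 (array([ 534.3, -208.6]), array([39.5, 25.1]), -15.9, np.fl
[... 893 characters left out ...]
339 332]
side tester [ 543. -208.   84.] 0.55
   sil 0.77 (array([ 567.2, -141.7]), array([241.4, 179. ]), 74.2, np.float64(84.6), 9177) [346 330]
   sil 0.72 (array([ 536.8, -211.1]), array([38.5, 26.4]), -15.3, np.float64(103.3), 357) [339 332]
side rocker [ 535. -213.  102.] 0.69
side rocker [ 552. -202.   87.] 0.5
side rocker [369.   8.  39.] 0.24
   sil 0.64 (array([ 537.6, -211.2]), array([40.1, 26.3]), -15.9, np.float64(103.4), 370) [340 332]
side rocker_raised_end [ 539. -213.  105.] 0.75
side vial [366.  10.  35.] 0.74
side anvil [766. -42.  31.] 0.84
side anvil [369.   9.  33.] 0.7
side anvil [770.  98.  14.] 0.24
side cap_a [ 329. -279.   15.] 0.68
side cap_a [770.  99.  14.] 0.61
```

View pics/top0.png

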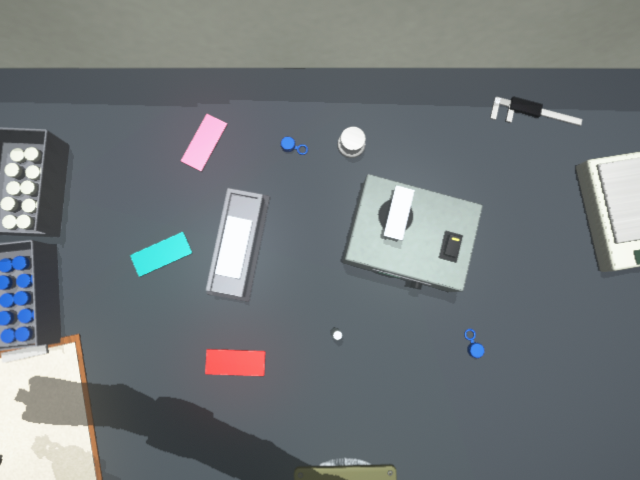

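Run:
```python
from h import *
p=ctrl.camera("top"); X=pts(p)
# points in rest frame guess; plate top z~55, fences z~60
a=np.deg2rad(-11.2); ex=np.array([np.cos(a),np.sin(a)]); ey=np.array([-ex[1],ex[0]])
d=X[...,:2]-np.array([550,218]); u=d@ex; v=d@ey; z=X[...,2]
for lo,hi in [(57.5,63),(52.8,57.5),(47,52.6)]:
    m=(abs(u)<150)&(abs(v)<50)&(z>lo)&(z<hi)
    print(lo,m.sum(),np.percentile(u[m],[0.5,2,98,99.5]).round(1),np.percentile(v[m],[.5,2,98,99.5]).round(1),rect(X,m))
for f in ctrl.silhouettes(p,"plate"):
    q=np.median(X[f["region"]],0); print(q.round(),np.median(p["color"][f["region"]],0),f["p"])
```

```text
57.5 1113 [-101.7  -96.7  105.8  106.8] [-34.9 -34.7  36.9  37.3] (array([552.5, 218.7]), array([209.8,  72.7]), -11.4, np.float64(60.1), 1113)
52.8 1442 [-99.3 -85.3  89.6 100.3] [-34.8 -34.4  29.3  31.9] (array([552.9, 218.7]), array([210.3,  72.4]), -11.3, np.float64(55.3), 1442)
47 1154 [-102.4 -101.1   98.    99.5] [-34.9 -34.6  29.3  29.8] (array([550.8, 215.2]), array([208.3,  65.3]), -11.3, np.float64(50.5), 1154)
[nan nan nan] [252. 197. 229.] 0.92
[nan nan nan] [252. 105. 101.] 0.83
[nan nan nan] [252. 253. 254.] 0.76
[nan nan nan] [ 80. 236. 232.] 0.71
[nan nan nan] [252. 253. 254.] 0.47
```

The picture shows the rest with the white plate at about (237,245), the tester's base plate at (398,212) and the rocker at (452,247). The plate-like pieces in pink, red and turquoise are look-alikes. The anvil is at (352,140), the vial at (337,335) and the caps at (288,145) and (476,350). I'll go above the gap behind the plate with the fingers shut.

```bash
cat >> h.py <<'E'
def down(yaw):  # tool pointing down, tool x along yaw+180 (deg)
    x=np.array([np.cos(np.deg2rad(yaw+180)),np.sin(np.deg2rad(yaw+180)),0]); z=np.array([0,0,-1.]); 
    return np.stack([x,np.cross(z,x),z],1)
E
python3 -c "
from h import *
print(inc([625.2,204.2,150],down(-11.3)), inc([421,395,190],down(-11.3)))"
```

```text
[-1.2874 -0.5396  0.2032  0.     -0.     -0.1009] [-0.6427 -0.2703  0.1032  0.     -0.     -0.1009]
```

Request:
drive_tool(
  increments=[-0.64, -0.27, 0.1, 0, 0, -0.1, -0.64, -0.27, 0.1, 0, 0, -0.1, -0.64, -0.27, 0.1, 0, 0, -0.1, -0.64, -0.27, 0.1, 0, 0, -0.1, -0.64, -0.27, 0.1, 0, 0, -0.1, -0.64, -0.27, 0.1, 0, 0, -0.1, -0.64, -0.27, 0.1, 0, 0, -0.1, -0.64, -0.27, 0.1, 0, 0, -0.1],
  jaw=0,
)

```text
time_s: 2.27
position: [427.0, 387.1, 190.1]
orientation: [0.002, 0.105, 0.994, -0.003]
wrist_force: [0.5, -0.8, 0.2]
finger_gap: -0.001
grip_force: 0.0
```

```bash
python3 -c "
from h import *
print(inc([625.2,204.2,150],down(-11.3)))"
```

```text
[-0.5798 -0.3425  0.1051 -0.004   0.0029 -0.009 ]
```

Request:
drive_tool(
  increments=[-0.58, -0.343, 0.105, -0.004, 0.003, -0.009, -0.58, -0.343, 0.105, -0.004, 0.003, -0.009, -0.58, -0.343, 0.105, -0.004, 0.003, -0.009, -0.58, -0.343, 0.105, -0.004, 0.003, -0.009, -0.58, -0.343, 0.105, -0.004, 0.003, -0.009, -0.58, -0.343, 0.105, -0.004, 0.003, -0.009, -0.58, -0.343, 0.105, -0.004, 0.003, -0.009, -0.58, -0.343, 0.105, -0.004, 0.003, -0.009],
)

```text
time_s: 2.93
position: [625.2, 207.2, 147.9]
orientation: [-0.0, 0.097, 0.995, 0.001]
wrist_force: [0.2, -1.0, -0.4]
finger_gap: -0.002
grip_force: 0.0
```

Run:
```python
from h import *
p=ctrl.camera("wrist"); save(p,"w1"); X=pts(p)
print(tool()[0], inc([625.2,204.2,51.8],down(-11.3)))
a=np.deg2rad(-11.3); ex=np.array([np.cos(a),np.sin(a)]); ey=np.array([-ex[1],ex[0]])
d=X[...,:2]-np.array([542.8,220.7]); u=d@ex; v=d@ey; z=X[...,2]
for lo,hi in [(57.8,63),(53,57),(48,52)]:
    m=(abs(u)<150)&(abs(v)<50)&(z>lo)&(z<hi)
    if m.sum(): print(lo,m.sum(),np.percentile(u[m],[0.5,2,98,99.5]).round(1),np.percentile(v[m],[.5,2,98,99.5]).round(1),rect(X,m),np.nanmedian(z[m]))
```

```text
[622.57824586 211.16013807 148.37946629] [-0.0106 -0.0169  0.2413  0.0027 -0.0024  0.0039]
57.8 8574 [-56.3 -54.1 115.4 116.6] [-37.5 -37.1  34.   34.3] (array([572.1, 213.3]), array([174.6,  72.7]), -11.1, np.float64(60.1), 8574) 60.06052090503559
53 17730 [-57.3 -55.8  61.3 109.2] [-29.5 -25.7  23.3  26.4] (array([567.5, 214.2]), array([168.8,  56.7]), -11.2, np.float64(55.1), 17730) 55.10253819341557
48 7711 [-60.  -58.6 108.6 109.4] [-29.6 -29.3  26.3  26.8] (array([566.7, 214.4]), array([170.6,  56.8]), -11.2, np.float64(50.1), 7711) 50.10580530504574
```

View pics/w1.png

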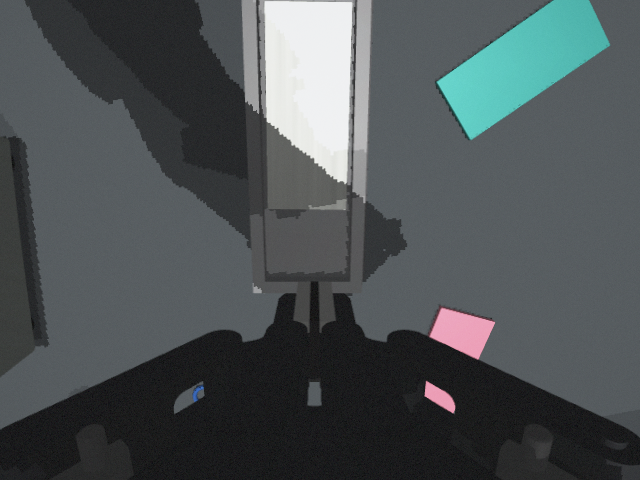

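The wrist view shows the plate's rear end at about row 208 and the rear stop at row 280. The channel spans columns 265 to 355 and the fingers are at (313,310). The gap behind the plate is free.

Request:
drive_tool(
  increments=[0, 0, 0.1, 0, 0, 0, 0, 0, 0.1, 0, 0, 0, 0, 0, 0.1, 0, 0, 0],
)

```text
time_s: 3.23
position: [617.6, 216.6, 108.0]
orientation: [-0.005, 0.091, 0.996, 0.003]
wrist_force: [-0.1, 1.3, 0.3]
finger_gap: -0.005
grip_force: 0.0
```

Run:
```python
from h import *
a=np.deg2rad(-11.2); ex=np.array([np.cos(a),np.sin(a)]); ey=np.array([-ex[1],ex[0]])
T=np.array([542.8,220.7])+85.5*ex-1*ey
for i in range(4):
    print(tool()[0].round(1), inc([*T,51.8],down(-11.2))); ctrl.camera("top")
```

```text
[617.6 216.6 108. ] [-0.0293 -0.0298  0.14    0.0029 -0.006   0.0085]
[619.2 217.1 109.7] [-0.0252 -0.032   0.1444  0.0042 -0.0039  0.0083]
[620.2 217.2 110.7] [-0.0224 -0.033   0.147   0.005  -0.0025  0.0081]
[620.8 217.1 111.2] [-0.0208 -0.033   0.1482  0.0053 -0.0017  0.0078]
```

Request:
drive_tool(
  increments=[-0.01, -0.02, 0.03, 0, 0, 0, -0.02, -0.033, 0.06, 0.005, -0.001, 0.008, -0.02, -0.033, 0.075, 0.005, -0.001, 0.008, -0.02, -0.033, 0.075, 0.005, -0.001, 0.008, -0.02, -0.033, 0.075, 0.005, -0.001, 0.008, -0.02, -0.033, 0.075, 0.005, -0.001, 0.008, -0.02, -0.033, 0.075, 0.005, -0.001, 0.008],
)

```text
time_s: 4.02
position: [625.8, 201.8, 79.5]
orientation: [-0.001, 0.098, 0.995, -0.0]
wrist_force: [-0.8, 0.5, -0.1]
finger_gap: 0.002
grip_force: 0.0
```

```bash
cat > s.py <<'E'
from h import *
a=np.deg2rad(-11.2); ex=np.array([np.cos(a),np.sin(a)]); ey=np.array([-ex[1],ex[0]])
T=np.array([542.8,220.7])+85.5*ex-1*ey
print(tool()[0].round(1), inc([*T,51.8],down(-11.2)))
p=ctrl.camera("wrist"); X=pts(p)
d=X[...,:2]-np.array([542.8,220.7]); u=d@ex; v=d@ey; z=X[...,2]
for lo,hi in [(57.8,63),(53,57),(48,52)]:
    m=(abs(u)<150)&(abs(v)<50)&(z>lo)&(z<hi)
    if m.sum(): print(lo,m.sum(),np.percentile(u[m],[0.5,2,98,99.5]).round(1),np.percentile(v[m],[.5,2,98,99.5]).round(1))
print(tool()[0].round(1), inc([*T,51.8],down(-11.2)))
E
python3 s.py
```

```text
[625.8 201.8  79.5] [-0.0012  0.0035  0.0693 -0.0004 -0.0017 -0.0008]
57.8 13390 [-32.8 -31.  111.  113.5] [-37.6 -37.3  33.9  34.3]
53 27967 [-34.4 -33.2  61.   98.9] [-29.6 -26.2  23.8  26.4]
48 10399 [-34.9 -30.3 106.6 109.2] [-29.7 -29.5  26.2  26.4]
[625.8 201.7  79.6] [-0.0012  0.0037  0.0694 -0.0005 -0.0017 -0.0008]
```

Request:
drive_tool(
  increments=[0, 0, 0.02, 0, 0, 0, 0, 0.003, 0.04, 0, 0, 0, 0, 0.003, 0.055, 0, 0, 0, 0, 0.003, 0.064, 0, 0, 0, 0, 0.003, 0.068, 0, 0, 0, 0, 0.003, 0.068, 0, 0, 0, 0, 0.003, 0.068, 0, 0, 0],
)

```text
time_s: 4.65
position: [625.8, 202.4, 51.9]
orientation: [-0.002, 0.098, 0.995, -0.001]
wrist_force: [0.2, 0.1, -0.2]
finger_gap: 0.001
grip_force: 0.0
```

Request:
drive_tool(
  increments=[0.015, 0, 0, 0, 0, 0, 0.035, 0, 0, 0, 0, 0, 0.055, 0, 0, 0, 0, 0, 0.075, 0, 0, 0, 0, 0, 0.095, 0, 0, 0, 0, 0, 0.115, 0, 0, 0, 0, 0, 0.135, 0, 0, 0, 0, 0, 0.15, 0, 0, 0, 0, 0],
)

```text
time_s: 5.32
position: [565.8, 214.6, 52.3]
orientation: [-0.002, 0.098, 0.995, -0.001]
wrist_force: [0.6, 0.3, 0.6]
finger_gap: 0.001
grip_force: 0.4
```

Request:
drive_tool(
  increments=[0.01, 0, 0, 0, 0, 0, 0.02, 0, 0, 0, 0, 0, 0.03, 0, 0, 0, 0, 0, 0.035, 0, 0, 0, 0, 0, 0.035, 0, 0, 0, 0, 0, 0.035, 0, 0, 0, 0, 0],
)

```text
time_s: 5.82
position: [553.0, 216.8, 52.1]
orientation: [-0.002, 0.098, 0.995, -0.001]
wrist_force: [0.7, 0.0, 0.3]
finger_gap: 0.005
grip_force: 0.0
```

```bash
cat > e.py <<'E'
from h import *
a=np.deg2rad(-11.2); ex=np.array([np.cos(a),np.sin(a)]); ey=np.array([-ex[1],ex[0]])
print(tool()[0].round(1), "tool u,v",((tool()[0][:2]-[542.8,220.7])@np.c_[ex,ey]).round(1))
for n in ["top","wrist","side"]:
    p=ctrl.camera(n); X=pts(p)
    if n!="wrist": save(p,n+"1")
    d=X[...,:2]-np.array([542.8,220.7]); u=d@ex; v=d@ey; z=X[...,2]
    for lo,hi in [(57.8,63),(53.3,57)]:
        m=(abs(u)<165)&(abs(v)<45)&(z>lo)&(z<hi)
        if lo<55: m&=abs(v+1.5)<21
        if m.sum(): print(n,lo,m.sum(),np.percentile(u[m],[0.5,2,98,99.5]).round(1),np.percentile(v[m],[.5,2,98,99.5]).round(1),np.median(z[m]).round(1))
    print([ (rect(X,s["region"])) for s in ctrl.silhouettes(p,"plate") if np.nanmedian(X[s["region"]][:,2])>45])
E
python3 e.py
```

```text
[553.  216.8  52.1] tool u,v [10.8 -1.8]
top 57.8 171 [ 78.5  81.2 114.5 114.7] [-36.1 -35.9  33.6  34.9] 60.4
top 53.3 16 [101.  101.3 112.4 112.4] [-20.1 -19.8  14.9  15.9] 55.2
[]
wrist 57.8 15057 [-92.2 -90.8  18.   21.4] [-37.6 -37.3  34.   34.3] 60.1
wrist 53.3 32032 [-99.6 -98.4  -2.8  -0.9] [-22.3 -21.6  18.7  19.3] 55.1
[(array([494. , 228.8]), array([102.4,  52.1]), -11.2, np.float64(55.1), 38021)]
side 57.8 504 [-95.6 -88.4 116.8 117.7] [-39.3 -39.   35.7  37.1] 60.0
side 53.3 466 [-118.7 -116.9    2.5   19.8] [-22.1 -21.   18.2  19.3] 55.2
[(array([485.3, 234.5]), array([119.2,  55.9]), -7.4, np.float64(55.1), 574), (array([ 567. , -141.4]), array([242. , 178.6]), 73.8, np.float64(84.6), 9096), (array([ 599.3, -103.1]), array([99.8, 39. ]), -15.5, np.float64(124.9), 932)]
```

Request:
drive_tool(
  increments=[0.01, 0, 0, 0, 0, 0, 0.02, 0, 0, 0, 0, 0, 0.03, 0, 0, 0, 0, 0, 0.04, 0, 0, 0, 0, 0, 0.04, 0, 0, 0, 0, 0, 0.04, 0, 0, 0, 0, 0],
)

```text
time_s: 6.62
position: [537.0, 220.3, 52.3]
orientation: [-0.002, 0.098, 0.995, -0.001]
wrist_force: [0.5, 0.6, 0.1]
finger_gap: 0.001
grip_force: 0.0
```

```bash
python3 e.py
```

```text
[537.  220.3  52.3] tool u,v [-5.7 -1.5]
top 57.8 285 [ 48.2  51.7 114.5 114.9] [-36.1 -35.8  35.   35.5] 60.4
top 53.3 21 [ 71.5  72.9 107.2 107.2] [-20.8 -20.2  16.5  16.8] 53.7
[]
wrist 57.8 12427 [-92.4 -91.3   2.7   6.1] [-37.6 -37.3  34.   34.3] 60.1
wrist 53.3 31635 [-115.6 -114.4  -20.   -18.1] [-22.3 -21.7  18.7  19.3] 55.1
[(array([477.7, 232. ]), array([101. ,  51.7]), -11.2, np.float64(55.1), 37592)]
side 57.8 522 [-90.6 -87.4 116.9 117.7] [-39.9 -38.7  35.4  36.9] 59.9
side 53.3 458 [-135.5 -134.2  -11.1    4.9] [-22.  -20.8  18.6  19.3] 55.2
[(array([466. , 231.5]), array([116.8,  53.2]), -16.1, np.float64(55.2), 502)]
```

View pics/side1.png

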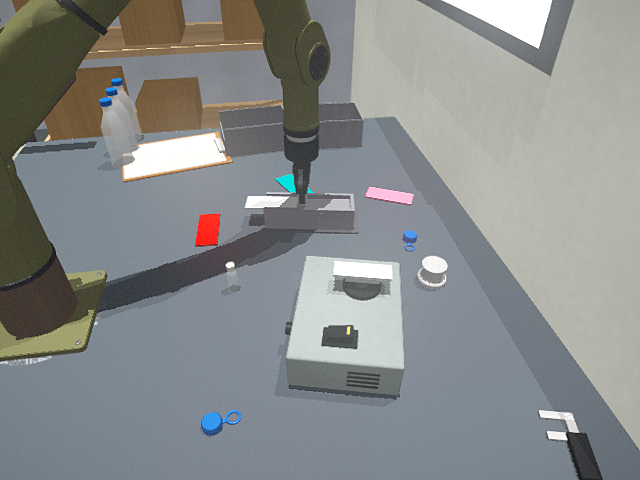

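The side view shows the plate flat and sticking out of the rest's front at (245-265,202). The measured overhang is about 44 mm. I'll lift, open and go to the overhanging end.

Request:
drive_tool(
  increments=[-0.008, 0, 0, 0, 0, 0, -0.008, 0, -0.04, 0, 0, 0, -0.008, 0, -0.12, 0, 0, 0, 0.02, 0, -0.19, 0, 0, 0, 0.1, 0, -0.22, 0, 0, 0, 0.19, 0, -0.22, 0, 0, 0, 0.26, 0, -0.22, 0, 0, 0, 0.277, 0, -0.22, 0, 0, 0],
)

```text
time_s: 7.58
position: [424.1, 242.7, 141.1]
orientation: [-0.004, 0.096, 0.995, -0.001]
wrist_force: [-0.1, -0.1, -0.1]
finger_gap: 0.001
grip_force: 0.0
```

Request:
drive_tool(
  increments=[0, 0, 0, 0, 0, 0, 0, 0, 0, 0, 0, 0, 0, 0, 0, 0, 0, 0, 0, 0, 0, 0, 0, 0, 0, 0, 0, 0, 0, 0, 0, 0, 0, 0, 0, 0],
  jaw=0.95,
)

```text
time_s: 8.08
position: [429.9, 241.5, 140.4]
orientation: [-0.001, 0.099, 0.995, -0.001]
wrist_force: [0.6, -0.7, 0.2]
finger_gap: 0.847
grip_force: 0.0
```

```bash
cat > f.py <<'E'
from h import *
a=np.deg2rad(-11.2); ex=np.array([np.cos(a),np.sin(a)]); ey=np.array([-ex[1],ex[0]])
o=np.array([542.8,220.7])
print(ctrl.hold_point_z,tool()[0].round(1), "tool u,v",((tool()[0][:2]-o)@np.c_[ex,ey]).round(1))
for n in ["top","wrist"]:
    p=ctrl.camera(n); X=pts(p)
    if n=="wrist": save(p,"w2")
    d=X[...,:2]-o; u=d@ex; v=d@ey; z=X[...,2]
    m=(u>-160)&(u<-98)&(abs(v)<45)&(z>52)&(z<58)
    if m.sum(): print(n,m.sum(),np.percentile(u[m],[0.5,2]).round(1),np.percentile(v[m],[.5,2,98,99.5]).round(1),np.median(z[m]).round(1))
    for s in ctrl.silhouettes(p,"plate"): print(rect(X,s["region"]))
print(inc([*(o-116*ex-1.5*ey),39],down(-11.2)))
E
python3 f.py
```

```text
18.700000000000003 [429.9 241.5 140.4] tool u,v [-114.8   -1.5]
top 61 [-139.4 -139.1] [-24.5 -24.4   7.7   8.3] 55.0
(array([480.7, 233.8]), array([88.2, 51.9]), -11.6, np.float64(55.6), 1022)
(array([777.9, 294.4]), array([120.6,  52.7]), -24.8, np.float64(5.4), 1201)
(array([307.8, 201.7]), array([75. , 51.2]), 85.7, np.float64(6.0), 822)
(array([536. , 380.5]), array([119.1,  51.6]), -66.1, np.float64(5.6), 899)
wrist 4806 [-137.4 -137.1] [-25.7 -24.9  23.   23.7] 55.1
(array([310.5, 221.1]), array([121.7,  51.7]), 86.8, np.float64(5.1), 13088)
(array([466.8, 234.7]), array([121.2,  50.4]), -11.7, np.float64(55.1), 12581)
(array([528.4, 397.2]), array([79.5, 51.9]), -66.1, np.float64(5.2), 5092)
[ 7.000e-04  2.000e-04  2.539e-01 -9.000e-04 -2.000e-03 -1.200e-03]
```

Request:
drive_tool(
  increments=[0, 0, 0.05, 0, 0, 0, 0, 0, 0.11, 0, 0, 0, 0, 0, 0.17, 0, 0, 0, 0, 0, 0.22, 0, 0, 0, 0, 0, 0.25, 0, 0, 0, 0, 0, 0.265, 0, 0, 0, 0, 0, 0.27, 0, 0, 0, 0, 0, 0.27, 0, 0, 0],
)

```text
time_s: 8.95
position: [428.8, 241.8, 32.5]
orientation: [-0.002, 0.098, 0.995, -0.001]
wrist_force: [0.4, 0.1, -0.4]
finger_gap: 0.955
grip_force: 0.0
```

Request:
drive_tool(
  increments=[0, 0, 0, 0, 0, 0, 0, 0, 0, 0, 0, 0, 0, 0, 0, 0, 0, 0, 0, 0, 0, 0, 0, 0, 0, 0, 0, 0, 0, 0, 0, 0, 0, 0, 0, 0],
  jaw=0.4,
  squeeze=60,
)

```text
time_s: 9.45
position: [429.3, 242.0, 33.4]
orientation: [-0.001, 0.098, 0.995, -0.0]
wrist_force: [0.3, 0.9, 6.0]
finger_gap: 0.569
grip_force: 60.9
```

Request:
drive_tool(
  increments=[0, 0, -0.01, 0, 0, 0, 0, 0, -0.03, 0, 0, 0, 0, 0, -0.07, 0, 0, 0, 0, 0, -0.13, 0, 0, 0, 0, 0, -0.2, 0, 0, 0, 0, 0, -0.28, 0, 0, 0, 0, 0, -0.35, 0, 0, 0, 0, 0, -0.39, 0, 0, 0],
)

```text
time_s: 10.12
position: [429.9, 242.2, 192.0]
orientation: [-0.0, 0.098, 0.995, 0.001]
wrist_force: [0.2, -0.2, -1.2]
finger_gap: 0.569
grip_force: 62.0
```

Request:
drive_tool(
  increments=[0, 0, 0, 0, 0, 0, 0, 0, 0, 0, 0, 0, 0, 0, 0, 0, 0, 0, 0, 0, 0, 0, 0, 0],
)

```text
time_s: 10.45
position: [428.5, 241.2, 187.6]
orientation: [-0.003, 0.098, 0.995, -0.002]
wrist_force: [1.2, 0.1, -1.0]
finger_gap: 0.563
grip_force: 62.0
```

```bash
cat > g.py <<'E'
from h import *
P,R=tool(); print(P.round(1), ctrl.get_obs()["wrist_force"])
p=ctrl.camera("wrist"); save(p,"w3"); X=pts(p)
m=np.zeros((480,640),bool)
for s in ctrl.silhouettes(p,"plate"):
    if np.nanmedian(X[s["region"]][:,2])>P[2]-20 and p["color"][s["region"]].std(1).mean()<15: m=s["region"]; print(round(s["p"],2),rect(X,m))
m=cv2.erode(m.astype(np.uint8),np.ones((5,5)))>0
q=X[m]; q=q[~np.isnan(q[:,0])]; c=np.median(q,0); n=np.linalg.svd(q-q.mean(0),full_matrices=False)[2][2]
n*=np.sign(n[2]); print("normal",n.round(3),"tool-frame normal",(R.T@n).round(3),"mean",q.mean(0).round(1))
t=(X-P)@R
mm=(abs(t[...,0])<120)&(abs(t[...,1])<28)&(abs(t[...,2]+20)<12)
print("tool x extent",np.percentile(t[mm][:,0],[.5,2,98,99.5]).round(1),"y",np.percentile(t[mm][:,1],[.5,2,98,99.5]).round(1),"z",np.median(t[mm][:,2]).round(1))
E
python3 g.py
```

```text
[428.5 241.2 187.6] [ 1.1630246   0.14091923 -0.97946521]
  return _methods._mean(a, axis=axis, dtype=dtype,
  ret = um.true_divide(
g.py:8: RuntimeWarning: Mean of empty slice.
  q=X[m]; q=q[~np.isnan(q[:,0])]; c=np.median(q,0); n=np.linalg.svd(q-q.mean(0),full_matrices=False)[2][2]
Traceback (most recent call last):
  File "g.py", line 8, in <module>
    q=X[m]; q=q[~np.isnan(q[:,0])]; c=np.median(q,0); n=np.linalg.svd(q-q.mean(0),full_matrices=False)[2][2]
                                                        ~~~~~~~~~~~~~~~~~~~~~~~~~~~~~~~~~~~~~~~~~~~~~~~~~^^^
IndexError: index 2 is out of bounds for axis 0 with size 0
```

View pics/w3.png

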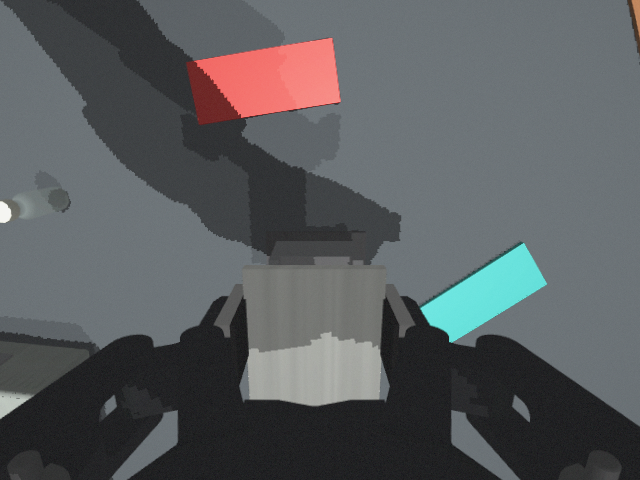

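The wrist view shows the plate held between both pads, at columns 245-385 and rows 265-400. Only its near end is visible, so I'll measure it geometrically.

```bash
cat > g.py <<'E'
from h import *
P,R=tool(); print(P.round(1), ctrl.get_obs()["wrist_force"].round(1))
for n in ["wrist","top","side"]:
    p=ctrl.camera(n); X=pts(p); t=(X-P)@R
    m=(abs(t[...,0]+35)<95)&(abs(t[...,1])<21)&(abs(t[...,2]+22)<9)
    if n!="wrist": m&=t[...,0]<-25
    q=t[m]
    if len(q)<40: print(n,len(q)); continue
    A=np.c_[q[:,:2],np.ones(len(q))]; c=np.linalg.lstsq(A,q[:,2],rcond=None)[0]
    r=abs(A@c-q[:,2]); c=np.linalg.lstsq(A[r<2],q[r<2,2],rcond=None)[0]; q=q[r<2]
    k=(abs(t[...,1])<30)&(abs(t[...,0]+35)<95)&(abs(t[...,2]-c[2]-c[0]*t[...,0])<2)
    print(n,len(q),"slopes x,y",c.round(4),"x ext",np.percentile(q[:,0],[.5,2,98,99.5]).round(1),"y",np.percentile(t[k][:,1],[.5,2,98,99.5]).round(1))
E
python3 g.py; python3 -c "
from h import *
for n in ['top','side']:
    p=ctrl.camera(n); X=pts(p)
    for t in ['base_plate','tester','rocker']:
        for s in ctrl.silhouettes(p,t)[:2]: print(n,t,round(s['p'],2),rect(X,s['region']))
"
```

```text
[428.6 241.4 187.6] [ 0.2  0.3 -0.4]
wrist 15536 slopes x,y [-0.0000e+00 -2.1000e-03 -2.1195e+01] x ext [-32.3 -30.8  21.6  22. ] y [-24.9 -23.9  23.8  24.7]
top 890 slopes x,y [-6.20000e-03 -7.00000e-04 -2.22925e+01] x ext [-95.7 -94.8 -27.6 -26. ] y [-23.4 -22.7  25.3  26.3]
side 297 slopes x,y [-2.0000e-03 -4.7000e-03 -2.2126e+01] x ext [-98.5 -97.6 -26.1 -25.2] y [-27.5 -26.2  25.6  27.6]
top base_plate 0.73 (array([ 596.5, -101. ]), array([100.7,  36.6]), -15.4, np.float64(125.3), 994)
top tester 0.56 (array([ 565.1, -139.3]), array([240.6, 180.4]), 74.2, np.float64(85.4), 9118)
top rocker 0.58 (array([ 534.9, -207.9]), array([39.2, 24.1]), -16.6, np.float64(104.1), 256)
side base_plate 0.86 (array([ 599.1, -103.1]), array([99.9, 39.8]), -16.9, np.float64(124.8), 929)
side tester 0.61 (array([ 567.2, -141.8]), array([241.2, 178.9]), 74.1, np.float64(84.6), 9099)
side rocker 0.61 (array([ 537.8, -210.9]), array([40.4, 25.7]), -17.1, np.float64(103.1), 367)
```

```bash
python3 -c "
from h import *
a=np.deg2rad(-15.5); ex=np.array([np.cos(a),np.sin(a)])
B=np.array([598,-102.]); print(inc([*(B+95*ex),200],down(-15.5)))"
```

```text
[-0.8187 -0.7779 -0.0299 -0.001  -0.0019  0.0468]
```

Request:
drive_tool(
  increments=[-0.02, -0.02, -0.01, 0, 0, 0, -0.07, -0.065, -0.03, 0, 0, 0, -0.13, -0.12, -0.03, 0, 0, 0.01, -0.2, -0.19, -0.03, 0, 0, 0.02, -0.27, -0.255, -0.03, 0, 0, 0.03, -0.34, -0.32, -0.03, 0, 0, 0.04, -0.4, -0.38, -0.03, 0, 0, 0.045, -0.46, -0.435, -0.03, 0, 0, 0.047],
)

```text
time_s: 11.77
position: [576.4, 32.6, 200.2]
orientation: [-0.002, 0.136, 0.991, -0.001]
wrist_force: [-0.4, 0.2, -0.6]
finger_gap: 0.563
grip_force: 62.0
```

Request:
drive_tool(
  increments=[0, 0, 0, 0, 0, 0, 0, 0, 0, 0, 0, 0, 0, 0, 0, 0, 0, 0],
)

```text
time_s: 12.02
position: [575.2, 35.8, 200.1]
orientation: [-0.002, 0.135, 0.991, -0.0]
wrist_force: [0.2, 0.2, -0.5]
finger_gap: 0.566
grip_force: 62.0
```

```bash
python3 -c "
from h import *
a=np.deg2rad(-15.5); ex=np.array([np.cos(a),np.sin(a)])
B=np.array([598,-102.]); print(tool()[0],inc([*(B+95*ex),200],down(-15.5)))"
```

```text
[575.18775881  35.80017397 200.08745945] [-3.846e-01 -3.167e-01 -1.000e-03 -8.000e-04 -2.600e-03 -1.000e-04]
```

Request:
drive_tool(
  increments=[-0.03, -0.025, 0, 0, 0, 0, -0.08, -0.07, 0, 0, 0, 0, -0.15, -0.125, 0, 0, 0, 0, -0.22, -0.18, 0, 0, 0, 0, -0.29, -0.24, 0, 0, 0, 0, -0.34, -0.285, 0, 0, 0, 0, -0.37, -0.305, 0, 0, 0, 0, -0.385, -0.317, 0, 0, 0, 0],
)

```text
time_s: 12.68
position: [690.8, -129.1, 199.6]
orientation: [-0.002, 0.135, 0.991, -0.001]
wrist_force: [0.4, -0.9, -0.7]
finger_gap: 0.565
grip_force: 62.0
```

Request:
drive_tool(
  increments=[0, 0, 0, 0, 0, 0, 0, 0, 0, 0, 0, 0, 0, 0, 0, 0, 0, 0, 0, 0, 0, 0, 0, 0],
)

```text
time_s: 13.02
position: [689.6, -125.7, 200.3]
orientation: [-0.002, 0.134, 0.991, -0.0]
wrist_force: [0.4, 1.5, -1.2]
finger_gap: 0.562
grip_force: 62.0
```

```bash
python3 - <<'E'
from h import *
p=ctrl.camera("wrist"); save(p,"w4"); X=pts(p)
print(tool()[0].round(1))
for t in ['base_plate','tester','rocker']:
    for s in ctrl.silhouettes(p,t)[:2]: print(t,round(s['p'],2),rect(X,s['region']))
m=(abs(X[...,2]-125)<2.5)&(np.hypot(X[...,0]-598,X[...,1]+102)<75); m=m.astype(np.uint8)
n,l,st,_=cv2.connectedComponentsWithStats(m); k=1+np.argmax(st[1:,4]); print(rect(X,l==k),st[k])
E
python3 g.py
```

```text
[ 689.7 -126.3  200.4]
base_plate 0.69 (array([ 601.7, -104. ]), array([92.7, 36.2]), -15.6, np.float64(125.1), 11451)
tester 0.79 (array([ 592.1, -148. ]), array([240.4, 129. ]), 74.2, np.float64(85.2), 53624)
rocker 0.82 (array([ 537.5, -210.3]), array([41. , 25.1]), -16.0, np.float64(103.7), 2996)
(array([ 601.7, -104. ]), array([92.7, 36.2]), -15.6, np.float64(125.1), 11460) [  276     0    69   177 11460]
[ 690.  -127.5  200.3] [ 0.1 -0.8 -1. ]
wrist 15527 slopes x,y [ 2.0000e-04 -1.9000e-03 -2.1065e+01] x ext [-32.4 -30.9  21.7  22.1] y [-24.7 -23.8  23.9  24.8]
top 43 slopes x,y [ 2.46000e-02  2.20000e-03 -1.90605e+01] x ext [-96.  -96.  -68.4 -67.5] y [-26.  -22.3  26.1  27.9]
side 712 slopes x,y [-1.10000e-03 -7.50000e-03 -2.12503e+01] x ext [-97.4 -95.8 -28.  -26.1] y [-27.1 -25.8  23.8  25.1]
```

View pics/w4.png

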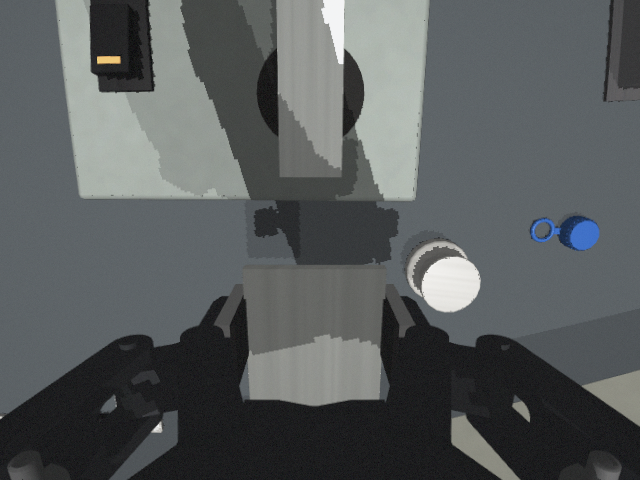

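The wrist view shows the base plate at columns 277-343 with its far end at row 177. The plate is held square between the pads. The base centre comes out near (598,-103), in agreement with the side camera.

```bash
cat > b.py <<'E'
from h import *
import sys
print(tool()[0].round(1),inc([561.6,-92.9,float(sys.argv[1])],down(-15.6)))
E
python3 b.py 150
```

```text
[ 690.1 -128.1  200.1] [ 0.3326 -0.001   0.1263 -0.0011 -0.0019  0.0009]
```

Request:
drive_tool(
  increments=[0.03, 0, 0, 0, 0, 0, 0.08, 0, 0.01, 0, 0, 0, 0.14, 0, 0.03, 0, 0, 0, 0.2, 0, 0.05, 0, 0, 0, 0.26, 0, 0.08, 0, 0, 0, 0.3, 0, 0.1, 0, 0, 0, 0.325, 0, 0.12, 0, 0, 0, 0.333, 0, 0.126, 0, 0, 0],
)

```text
time_s: 14.03
position: [559.1, -92.1, 149.2]
orientation: [-0.003, 0.135, 0.991, -0.001]
wrist_force: [-0.1, 0.1, -1.4]
finger_gap: 0.566
grip_force: 62.0
```

Request:
drive_tool(
  increments=[0, 0, 0, 0, 0, 0, 0, 0, 0, 0, 0, 0, 0, 0, 0, 0, 0, 0, 0, 0, 0, 0, 0, 0, 0, 0, 0, 0, 0, 0, 0, 0, 0, 0, 0, 0],
)

```text
time_s: 14.53
position: [562.1, -92.7, 150.2]
orientation: [-0.001, 0.135, 0.991, -0.001]
wrist_force: [0.5, -0.8, -1.7]
finger_gap: 0.567
grip_force: 62.0
```

```bash
python3 b.py 109; python3 g.py; python3 b.py 109
```

```text
[562.1 -92.7 150.2] [ 0.0009 -0.0006  0.1031 -0.001  -0.0014  0.0007]
[562.1 -92.7 150.2] [ 0.5 -0.8 -1.7]
wrist 15533 slopes x,y [ 3.00000e-04 -2.40000e-03 -2.11412e+01] x ext [-32.4 -30.7  21.6  22. ] y [-24.7 -23.9  23.9  24.8]
top 83 slopes x,y [-1.45000e-02 -4.65000e-02 -2.16516e+01] x ext [-95.6 -94.9 -47.1 -45.1] y [-22.5 -19.2  26.3  26.7]
side 721 slopes x,y [ 6.00000e-04 -6.00000e-04 -2.09748e+01] x ext [-97.7 -96.9 -26.5 -25.4] y [-25.7 -24.9  24.6  25.4]
[561.7 -92.7 150.1] [-1.000e-04 -5.000e-04  1.027e-01 -1.100e-03 -1.800e-03  8.000e-04]
```

Request:
drive_tool(
  increments=[0, 0, 0.02, 0, 0, 0, 0, 0, 0.045, 0, 0, 0, 0, 0, 0.065, 0, 0, 0, 0, 0, 0.08, 0, 0, 0, 0, 0, 0.088, 0, 0, 0, 0, 0, 0.093, 0, 0, 0, 0, 0, 0.095, 0, 0, 0, 0, 0, 0.095, 0, 0, 0],
)

```text
time_s: 15.35
position: [561.6, -92.6, 112.0]
orientation: [-0.002, 0.135, 0.991, -0.001]
wrist_force: [0.9, -0.1, -0.3]
finger_gap: 0.565
grip_force: 62.0
```

Request:
drive_tool(
  increments=[0, 0, 0.002, 0, 0, 0, 0, 0, 0.004, 0, 0, 0, 0, 0, 0.006, 0, 0, 0, 0, 0, 0.006, 0, 0, 0, 0, 0, 0.006, 0, 0, 0],
)

```text
time_s: 15.77
position: [561.5, -92.6, 109.7]
orientation: [-0.002, 0.135, 0.991, -0.001]
wrist_force: [-0.1, 1.3, -1.2]
finger_gap: 0.567
grip_force: 62.0
```

Request:
drive_tool(
  increments=[0, 0, 0.001, 0, 0, 0, 0, 0, 0.002, 0, 0, 0, 0, 0, 0.002, 0, 0, 0, 0, 0, 0.002, 0, 0, 0],
)

```text
time_s: 16.1
position: [561.6, -92.6, 108.9]
orientation: [-0.001, 0.135, 0.991, -0.001]
wrist_force: [0.5, -0.4, 0.2]
finger_gap: 0.563
grip_force: 62.0
```

Run:
```python
from h import *
p=ctrl.camera("side"); save(p,"s5"); c=p["color"][250:330,310:430,::-1]; cv2.imwrite("pics/s5c.png",cv2.resize(c,None,fx=6,fy=6))
X=pts(p); a=np.deg2rad(-15.6); ex=np.array([np.cos(a),np.sin(a)]); ey=np.array([-ex[1],ex[0]])
d=X[...,:2]-[598.2,-103]; u=d@ex; v=d@ey
m=(abs(u)<65)&(abs(v)<20)&(abs(X[...,2]-131)<6)
for lo in (-40,-20,0,20,40): k=m&(abs(u-lo)<10); print(lo,k.sum(),np.median(X[k][:,2]).round(2) if k.sum() else None)
print(ctrl.get_obs()["wrist_force"].round(1),ctrl.get_obs()["position"].round(1))
```

```text
-40 0 None
-20 136 130.28
0 189 130.04
20 186 130.12
40 178 130.02
[0.4 0.1 0.3] [561.6 -92.7 108.9]
```

Request:
drive_tool(
  increments=[0, 0, 0.001, 0, 0, 0, 0, 0, 0.001, 0, 0, 0, 0, 0, 0.001, 0, 0, 0],
)

```text
time_s: 16.4
position: [561.6, -92.6, 108.8]
orientation: [-0.001, 0.135, 0.991, -0.001]
wrist_force: [-1.6, 0.1, 4.3]
finger_gap: 0.567
grip_force: 62.4
```

Request:
drive_tool(
  increments=[0, 0, 0.0005, 0, 0, 0, 0, 0, 0.001, 0, 0, 0, 0, 0, 0.001, 0, 0, 0],
)

```text
time_s: 16.65
position: [561.5, -92.7, 108.7]
orientation: [-0.001, 0.135, 0.991, -0.001]
wrist_force: [-2.0, 0.2, 7.9]
finger_gap: 0.56
grip_force: 62.7
```

Request:
drive_tool(
  increments=[0, 0, -0.001, 0, 0, 0, 0, 0, -0.0015, 0, 0, 0, 0, 0, -0.0015, 0, 0, 0],
  squeeze=20,
)

```text
time_s: 16.9
position: [561.5, -92.7, 108.8]
orientation: [-0.002, 0.135, 0.991, -0.001]
wrist_force: [-1.4, -0.0, 5.5]
finger_gap: 0.566
grip_force: 62.4
```

Request:
drive_tool(
  increments=[0, 0, 0, 0, 0, 0, 0, 0, 0, 0, 0, 0, 0, 0, 0, 0, 0, 0, 0, 0, 0, 0, 0, 0, 0, 0, 0, 0, 0, 0],
  jaw=0.82,
)

```text
time_s: 17.32
position: [561.4, -92.6, 108.4]
orientation: [-0.002, 0.135, 0.991, -0.001]
wrist_force: [-0.1, 0.3, -1.1]
finger_gap: 0.815
grip_force: 0.0
```

```bash
cat > v.py <<'E'
from h import *
import sys
for n in ["side","top","wrist"]:
    p=ctrl.camera(n); X=pts(p)
    if n=="side": cv2.imwrite(f"pics/{sys.argv[1]}.png",cv2.resize(p["color"][230:350,280:440,::-1],None,fx=5,fy=5))
    for s in ctrl.silhouettes(p,"plate"):
        r=rect(X,s["region"])
        if abs(r[3]-128)<8: print(n,round(s["p"],2),r)
    for lo,hi in [(122.5,127.3),(127.3,134)]:
        m=(np.hypot(X[...,0]-598,X[...,1]+103)<75)&(X[...,2]>lo)&(X[...,2]<hi)
        if m.sum()>50: print(n,lo,rect(X,m))
o=ctrl.get_obs(); print(o["wrist_force"].round(1),o["position"].round(1),o["finger_gap"],o["grip_force"])
E
python3 v.py s6
```

```text
side 0.95 (array([ 598.8, -102.7]), array([120. ,  53.1]), -15.1, np.float64(129.9), 1121)
side 122.5 (array([ 590.2, -130. ]), array([113.9,  27. ]), -5.9, np.float64(126.3), 68)
side 127.3 (array([ 596. , -113.7]), array([120.8,  74.4]), -13.4, np.float64(130.0), 1138)
top 0.59 (array([594.7, -81.3]), array([125.9,  43.7]), 3.2, np.float64(130.4), 236)
top 127.3 (array([594.5, -72.9]), array([127.4,  62.7]), 3.8, np.float64(130.4), 291)
wrist 0.68 (array([567.3, -94.1]), array([56.5, 50.2]), -15.5, np.float64(130.1), 18618)
wrist 122.5 (array([556.4, -91. ]), array([97.3, 33.7]), 74.7, np.float64(125.7), 936)
wrist 127.3 (array([567.2, -94.2]), array([97.4, 56.5]), 74.5, np.float64(130.1), 19447)
[-0.3 -0.2  0.2] [561.5 -92.6 108.7] 0.8230211910055749 0.0
```

View pics/s6.png

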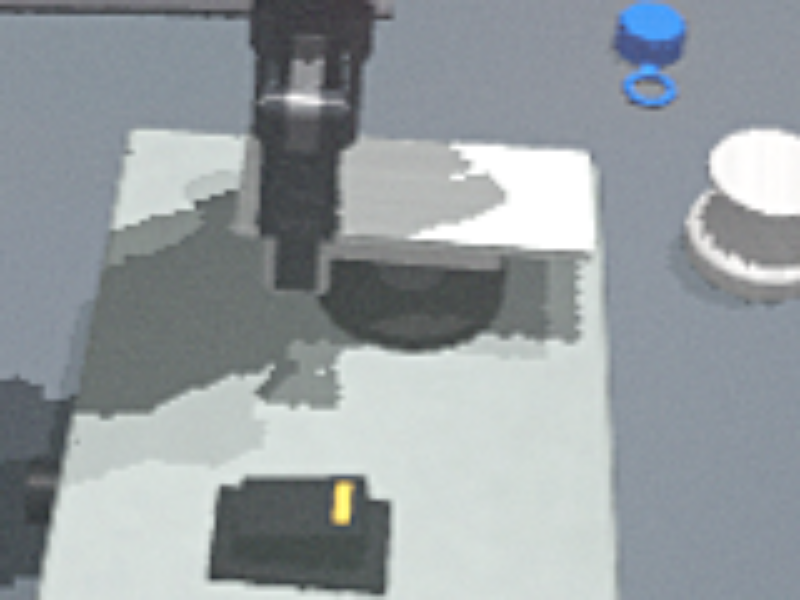

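The side crop shows the wide plate flat on the stack, with the fingers open beside it at (295,200). Its centre is within about 1 mm of the base plate's. Next I'll rise clear and go above the rocker's raised end, which carries the yellow mark at (343,500).

Request:
drive_tool(
  increments=[0, 0, -0.01, 0, 0, 0, 0, 0, -0.03, 0, 0, 0, 0, 0, -0.06, 0, 0, 0, 0, 0, -0.1, 0, 0, 0, 0, 0, -0.15, 0, 0, 0, 0, 0, -0.2, 0, 0, 0, 0, 0, -0.22, 0, 0, 0, 0, 0, -0.22, 0, 0, 0],
)

```text
time_s: 18.28
position: [563.4, -92.6, 199.1]
orientation: [0.001, 0.135, 0.991, -0.001]
wrist_force: [-0.1, 0.9, -0.7]
finger_gap: 0.819
grip_force: 0.0
```

Request:
drive_tool(
  increments=[0, 0, 0, 0, 0, 0, 0, 0, 0, 0, 0, 0, 0, 0, 0, 0, 0, 0, 0, 0, 0, 0, 0, 0],
  jaw=0,
)

```text
time_s: 18.62
position: [561.1, -92.5, 195.6]
orientation: [-0.003, 0.135, 0.991, -0.001]
wrist_force: [-0.4, -0.3, -0.1]
finger_gap: 0.253
grip_force: 0.0
```

```bash
python3 v.py s7; python3 -c "
from h import *
a=np.deg2rad(-15.8); T=np.array([537.6,-210.5])+18*np.array([np.cos(a),np.sin(a)])
print(T,inc([*T,150],down(-15.8)))
p=ctrl.camera('side');print([np.round(f['position']) for f in ctrl.find_in(p,'rocker_raised_end')])"
```

```text
side 0.72 (array([ 599. , -102.6]), array([120. ,  53.9]), -15.8, np.float64(130.0), 1513)
side 122.5 (array([ 591.5, -125.9]), array([116.6,  13.2]), -21.4, np.float64(126.3), 73)
side 127.3 (array([ 599. , -102.6]), array([120. ,  53.9]), -15.8, np.float64(130.1), 1447)
top 0.74 (array([ 596.2, -100.6]), array([120.3,  50.2]), -15.3, np.float64(130.6), 657)
top 127.3 (array([ 596.2, -100.6]), array([120.3,  50.2]), -15.3, np.float64(130.7), 657)
wrist 0.71 (array([ 598.7, -102.7]), array([121.3,  50. ]), -15.6, np.float64(130.1), 6391)
wrist 122.5 (array([540.6, -86.4]), array([49.3,  0.6]), 74.6, np.float64(126.2), 80)
wrist 127.3 (array([ 598.7, -102.5]), array([121.3,  50.1]), -15.5, np.float64(130.1), 6427)
[0.  0.2 0.1] [561.7 -92.5 196.4] -0.0024008001015492133 0.0
[ 554.91992388 -215.40104445] [-0.0662 -0.3004  0.1164 -0.0011 -0.0021  0.0031]
[array([ 535., -213.,  108.])]
```

Stack matches the base pose in each camera (top 596.2,-100.6 vs 596.5,-101).

Request:
drive_tool(
  increments=[-0.01, -0.04, 0, 0, 0, 0, -0.03, -0.1, 0, 0, 0, 0, -0.05, -0.17, 0, 0, 0, 0, -0.06, -0.23, 0.02, 0, 0, 0, -0.065, -0.27, 0.05, 0, 0, 0, -0.066, -0.29, 0.09, 0, 0, 0, -0.066, -0.3, 0.116, 0, 0, 0, -0.066, -0.3, 0.116, 0, 0, 0],
)

```text
time_s: 19.68
position: [552.5, -215.4, 147.5]
orientation: [-0.004, 0.136, 0.991, -0.0]
wrist_force: [-0.5, 0.3, -0.8]
finger_gap: -0.0
grip_force: 0.0
```

Request:
drive_tool(
  increments=[0, 0, 0, 0, 0, 0, 0, 0, 0, 0, 0, 0, 0, 0, 0, 0, 0, 0, 0, 0, 0, 0, 0, 0],
)

```text
time_s: 20.02
position: [555.8, -214.3, 151.2]
orientation: [-0.001, 0.134, 0.991, -0.001]
wrist_force: [-0.3, -0.5, 0.4]
finger_gap: 0.0
grip_force: 0.0
```

```bash
python3 -c "
from h import *
print(tool()[0],inc([554.9,-215.4,112],down(-15.8)))"
```

```text
[ 555.79295175 -214.3316126   151.17950053] [ 0.0013 -0.003   0.098  -0.0008 -0.001   0.004 ]
```

Request:
drive_tool(
  increments=[0, 0, 0.03, 0, 0, 0, 0, 0, 0.06, 0, 0, 0, 0, 0, 0.085, 0, 0, 0, 0, 0, 0.1, 0, 0, 0, 0, 0, 0.106, 0, 0, 0, 0, 0, 0.112, 0, 0, 0, 0, 0, 0.118, 0, 0, 0, 0, 0, 0.122, 0, 0, 0],
)

```text
time_s: 20.68
position: [555.2, -215.3, 102.0]
orientation: [-0.001, 0.135, 0.991, -0.001]
wrist_force: [-1.2, 1.0, 4.7]
finger_gap: 0.002
grip_force: 1.9
```

Request:
drive_tool(
  increments=[0, 0, 0.001, 0, 0, 0, 0, 0, 0.002, 0, 0, 0, 0, 0, 0.002, 0, 0, 0],
)

```text
time_s: 20.93
position: [555.3, -215.3, 101.7]
orientation: [-0.001, 0.135, 0.991, -0.001]
wrist_force: [-1.1, 0.1, 5.2]
finger_gap: 0.001
grip_force: 2.8
```

Request:
drive_tool(
  increments=[0, 0, 0.002, 0, 0, 0, 0, 0, 0.003, 0, 0, 0, 0, 0, 0.004, 0, 0, 0, 0, 0, 0.004, 0, 0, 0],
)

```text
time_s: 21.27
position: [555.3, -215.3, 101.4]
orientation: [-0.001, 0.135, 0.991, -0.001]
wrist_force: [-3.9, 2.1, 15.2]
finger_gap: 0.001
grip_force: 7.4
```

Request:
drive_tool(
  increments=[0, 0, 0.001, 0, 0, 0, 0, 0, 0.002, 0, 0, 0, 0, 0, 0.002, 0, 0, 0],
)

```text
time_s: 21.52
position: [555.4, -215.3, 101.3]
orientation: [-0.001, 0.135, 0.991, -0.001]
wrist_force: [-6.2, 1.4, 21.4]
finger_gap: 0.001
grip_force: 9.7
```

The force is rising at constant height, so the rocker is at its stop. I'll lift off and check.

Request:
drive_tool(
  increments=[0, 0, -0.01, 0, 0, 0, 0, 0, -0.04, 0, 0, 0, 0, 0, -0.1, 0, 0, 0, 0, 0, -0.18, 0, 0, 0, 0, 0, -0.25, 0, 0, 0, 0, 0, -0.28, 0, 0, 0, 0, 0, -0.28, 0, 0, 0, 0, 0, -0.28, 0, 0, 0],
)

```text
time_s: 22.18
position: [555.4, -215.5, 211.1]
orientation: [-0.001, 0.135, 0.991, -0.001]
wrist_force: [0.5, 0.5, -0.7]
finger_gap: 0.002
grip_force: 0.0
```

Request:
drive_tool(
  increments=[0, 0, 0, 0, 0, 0, 0, 0, 0, 0, 0, 0, 0, 0, 0, 0, 0, 0, 0, 0, 0, 0, 0, 0, 0, 0, 0, 0, 0, 0, 0, 0, 0, 0, 0, 0],
)

```text
time_s: 22.68
position: [555.0, -215.1, 210.0]
orientation: [-0.002, 0.135, 0.991, -0.001]
wrist_force: [0.9, -1.1, -0.3]
finger_gap: -0.003
grip_force: 0.0
```

```bash
python3 v.py s8
python3 - <<'E'
from h import *
a=np.deg2rad(-15.8); ex=np.array([np.cos(a),np.sin(a)]); ey=np.array([-ex[1],ex[0]])
for n in ["side","wrist"]:
    p=ctrl.camera(n); X=pts(p); d=X[...,:2]-[537,-210.3]; u=d@ex; v=d@ey
    m=(abs(u)<15)&(abs(v)<8)&(X[...,2]>95)&(X[...,2]<115)
    if m.sum()>20: print(n,m.sum(),np.polyfit(u[m],X[m][:,2],1).round(3))
E
```

```text
side 0.81 (array([ 598.1, -103.2]), array([118.8,  52.8]), -15.2, np.float64(130.0), 1014)
side 122.5 (array([ 591.5, -125.9]), array([117.2,   3.7]), -15.7, np.float64(126.5), 53)
side 127.3 (array([ 598.9, -102.6]), array([120.1,  53.9]), -16.1, np.float64(130.0), 1037)
top 0.74 (array([ 596.3, -100.7]), array([120.2,  50.3]), -15.6, np.float64(130.4), 1623)
top 127.3 (array([ 596.3, -100.7]), array([120.8,  50.3]), -15.6, np.float64(130.4), 1611)
wrist 0.93 (array([ 598.2, -102.9]), array([120.4,  51.6]), -15.7, np.float64(130.2), 14208)
wrist 122.5 (array([ 591.9, -126.9]), array([119.7,   1.5]), -15.5, np.float64(126.4), 196)
wrist 127.3 (array([ 598.2, -102.9]), array([120.4,  51.6]), -15.7, np.float64(130.2), 14036)
[-0.4  0.7 -0.8] [ 555.2 -215.2  210.4] -0.00036921161200221994 0.0
side 157 [ -0.202 104.192]
wrist 995 [ -0.193 104.306]
```

View pics/s8.png

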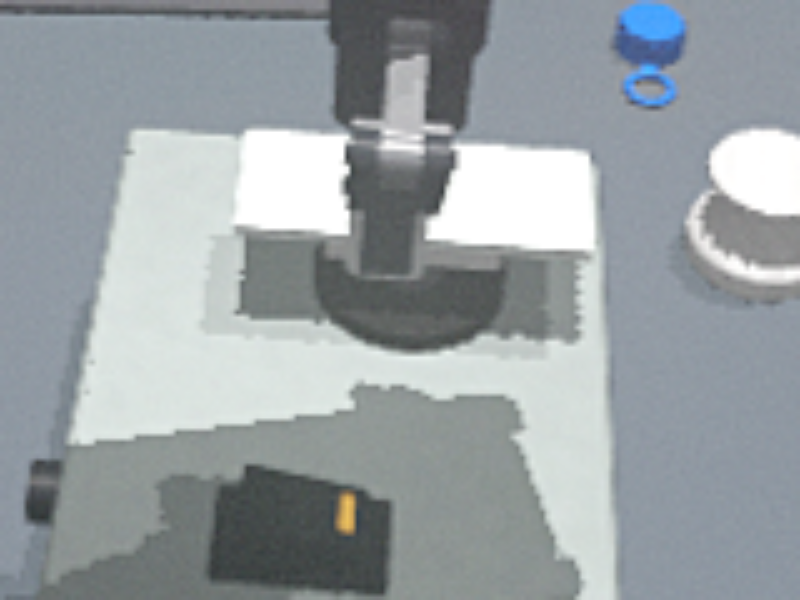

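The crop shows the rocker with its far end (yellow mark at (345,512)) pressed down. Its slope is -0.2 rad, which means fully on. The stack is flat and centred at (240-590,190), and the gripper is clear of everything.

```bash
python3 -c "
from station import ctrl
print(ctrl.job_done())"
```

```text
the job is handed in; nothing more can be done
None
```

The wide plate is set flat and centred on the narrower plate, the rocker is pressed fully on, and the job is handed in; the judge's result was not shown.

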